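# Clamp the long column cartridge in the hand-cranked holder

## Task

Take the longest of the three steel cartridges from the white rack, lay it in the cradle of the hand-cranked clamp, and wind the crank by its upright spinning grip, clockwise from above and without letting go on the way, until you feel the jaw grip the cartridge firmly against the tail stop. Do not overtighten it, leave it clamped when you let go, and leave the other cartridges and the things on the bench as they are.

Things in the scene. Friction and masses are not known exactly. Their poses are not given: they have to be found in the camera images.
- cartridge: the longest of three plain steel cylinders lying in the white rack: 24 mm diameter, 96 mm long, about 0.24 kg. Origin at its centre, x along its axis.
- cart_mid: bystander steel cylinder in the rack, 24 mm diameter, 74 mm long; origin at its centre, x along its axis. Leave in place.
- cart_short: bystander steel cylinder in the rack, 24 mm diameter, 60 mm long; origin at its centre, x along its axis. Leave in place.
- rack: fixed white rack, 100 x 200 mm, base 8 mm thick, three V slots 68 mm apart along its y; a cartridge lies along its x, axis 40 mm above the bench, in any slot. Each slot is two V rests, 8 mm thick, 42 mm wide, as high as the cartridge's axis, centred 25 mm either side of the middle (42 mm free between them for the fingers). Origin: underside centre.
- clamp: fixed hand-cranked clamp, base 350 x 90 x 12 mm. Its x axis runs along the screw, from the grey headstock box (80 x 76 mm, 84 mm high, carries the crank) to the tail stop block at the +x end, 77 mm high. Origin on the bench, 31 mm on the -x side of the cradle point; z up.
- cradle (a point): centre of the clamp's V cradle, on the screw axis 50 mm above the bench, axes as the clamp's. Lay the cartridge centred here, along x (8 mm off along x is fine). V rests as the rack's stand 24 mm either side (40 mm free between). The tail stop's steel face is 57 to 73 mm to the +x side, set by hand at an unmeasured place; it does not move.
- jaw: dark steel jaw block, 56 mm wide, 73 mm high, driven by the crank along the clamp's +x; its 18 mm round steel nose on the screw axis is spring-backed (50 N/mm). Firmly clamped: it pushes the cartridge with 60 N or more; overtightened: above 250 N. Origin as the clamp's when the crank reads 0, moving with the jaw; the nose face is 35 mm to its -x side.
- crank (a joint): crank angle, rad, grows clockwise from above and closes the jaw, 16 mm a turn; at 0 the arm points along the clamp's -x. Starts at 0 to 2.5. Free turning takes about 0.3 N m (7 N at the grip); each 100 N of push on the cartridge adds 5.7 N at the grip. The cartridge is nipped after about 1.2 to 2.8 turns, where exactly must be felt. Stays put when let go (a push over 110 N may ease back to that).
- crank_axis (a point): point on the vertical crank axis, 137 mm above the bench, at the same height as grip_mid.
- grip_mid (a point): grasp point of the crank's upright grey grip, 22 mm diameter and 48 mm tall, standing from 107 to 155 mm above the bench; this point is on its axis 137 mm above the bench, 45 mm from the crank axis. The crank arm and hub below reach 107 mm. The grip spins freely on its pin, so a hand may keep its direction while circling.
- grip: the same upright grey grip, origin on its axis at its lower end, 30 mm below grip_mid. It spins freely.
- solvent: bystander: clear glass bottle with blue cap, 70 mm diameter, 150 mm tall; origin at its underside.
- beaker: bystander: empty glass beaker, 70 mm diameter, 90 mm tall; origin at its underside.
- wrench: bystander: steel wrench 140 mm long lying flat; origin at its underside.
- jar: bystander: small amber jar, 48 mm diameter, 60 mm tall; origin at its underside.
- puck: bystander: brass weight, 40 mm diameter, 25 mm tall; origin at its underside.
Mind the look-alikes: they are no part of the job. Leave any green or purple look-alike of the cartridge alone.

How it is judged:
On the way, in this order (a step that is already met when the one before it is completed fails the run):
1. the long cartridge lies in the cradle, along the clamp's axis, let go, not yet clamped (y of cartridge in the frame of cradle between -0.005 and 0.005 m and z of cartridge in the frame of cradle between -0.005 and 0.005 m and angle between the x axis of cartridge and the x axis of clamp, either way round below 0.1 rad and contact force between the fingers and cartridge below 0.1 N and contact force between jaw and cartridge below 5 N), for 0.2 s.
2. the jaw, wound with the grip in hand, presses the cartridge against the tail stop with at least 60 N (contact force between jaw and cartridge above 60 N and contact force between the fingers and grip above 0.5 N), for 0.2 s.
At the end, for the whole second after the job is handed in: The long cartridge lies in the cradle within 5 mm of the screw axis (sideways and in height) and 0.1 rad of its direction, held between the jaw's nose and the tail stop with at least 60 N; the crank is let go and still (contact force between jaw and cartridge above 60 N and y of cartridge in the frame of cradle between -0.005 and 0.005 m and z of cartridge in the frame of cradle between -0.005 and 0.005 m and angle between the x axis of cartridge and the x axis of clamp, either way round below 0.1 rad and velocity of joint crank between -0.1 and 0.1 rad/s); the robot touches nothing.
It fails at once if the cartridge is overtightened: the jaw pushes it with more than 250 N (contact force between jaw and cartridge above 250 N).
It fails at once if the grip is let go on the way: the crank is past 1 turn, the jaw pushes the cartridge with less than 10 N and no finger touches the grip (value of joint crank above 6.3 rad and contact force between jaw and cartridge below 10 N and contact force between the fingers and grip below 0.05 N).
It fails at once if another cartridge or a bystander on the bench is moved by more than 25 mm (distance of any of cart_mid, cart_short, solvent, beaker, wrench, jar, puck from where it was at the start of the episode above 0.025 m).
It also fails if it takes over 64 s, if anything falls off the work surface, if the arm or the gripper's body presses on something with over 40 N, if the wrist force passes 120 N, or if a joint passes its speed limit or range.

## Robot

A 7-joint arm with a two-finger parallel gripper is mounted at the origin on the work surface. World frame = base frame: x ahead of the robot, y to its left, z up, the work surface at z = 0. Lengths are in m, angles in rad, forces in N, time in s.
With the tool pointing down it reaches from about 0.425 to 0.875 m from the base axis. Payload 4.7 kg.
Tool frame: the origin (TCP) lies at the very end of the fingers, on their centre line; the grasp point (between the pads) lies 19 mm behind it; z points along the fingers, y is the direction in which the jaws open and shut (so a half turn about z gives the same grasp; the last joint's range is limited). The gripper opens to 87 mm and grips with 3 to 60 N. Pads are 19 mm wide; open, the fingers measure 117 mm over their backs; the gripper's body (75 mm by 190 mm) begins 51 mm behind the grasp point.
Start: joints at [1.33, 0.321, -0.07, 1.45, 0.023, 1.371, -0.057], TCP at [0.164, -0.629, 0.223] pointing down, gripper open.
Joint ranges: [-2.86, 2.86], [-0.3, 2.09], [-1.38, 1.24], [0.06, 2.45], [-1.56, 4.7], [0.09, 2.05], [-2.69, 2.69]. Speed limits (rad/s): [2.57, 2.57, 3.14, 3.14, 3.14, 3.14, 3.14].

## Interface

Orientations are given as a rotation vector (axis times angle).
In Python, from bench import ctrl gives the robot as it stands. The module is installed in compiled form; this text tells all that it offers.
- The arm moves only by the tool move_arm, never from a script. Its arguments are lists of equal length, an entry for each row: "dp": the shift along the tool's x, y, z in units of 30 mm (1.0 is 30 mm), a list of three; "turn": the turn about the tool's z in units of 5 degrees (1.0 is 5 degrees); "jaw": the opening, from -1 (shut) to 1 (fully open). A call has 1 to 5 rows; each row is the pose to reach, as a shift and turn from the pose commanded when the call began, along the tool's axes at that moment; what a row does not reach only later rows make up. A row lasts 1/10 s, in which the tool goes at most 50 mm and 8.59 degrees, less where a joint would pass 70% of its speed; a pose out of reach is approached as far as the arm can. A call with a gripper value outside its range is refused whole. The fingers move at their own pace and stop on an object; "grip_force" is the grip in N (left out, the last holds). Time passes only in rows, so rows that repeat a pose let the fingers close. It gives the time, the measured TCP pose, the force and the opening at its end, in the units of the state.
- ctrl.get_state(): the state, without advancing time (a new reading comes with each control period).
- ctrl.get_image(name): name is "side" or "top" or "wrist"; returns the picture (420x560x3 uint8, red, green, blue); there is no depth.
- ctrl.camera_info(name): a dict with "intrinsics" (3x3 intrinsics, pixels), "extrinsics" (4x4, takes a point from world to camera coordinates). Camera axes: x right, y up, looking along -z (the intrinsics and any distortion apply to the point x, -y, -z); pixel columns grow to the right and rows downward; lengths in m; the calibration is good to about 2 mm. A picture is of the moment at which its call begins: read the wrist's pose just before it. camera_info takes no time and is no camera call; for the wrist camera it gives the pose at the moment of the call.
- ctrl.close_job(): hands the job in, once; it reports no verdict.
Trained networks look in the newest picture that a camera, given by its name, has taken for a name from the list of things; names that differ only in an ending like _2 or _b are one class to them, and where a whole thing is asked for, a point or a joint stands for the part that bears it (a point fixed in the world has none). Each returns a list of dicts, best first, with "confidence" (0 to 1); they miss things now and then, are a little off and sometimes report something else, mostly with a low value. They report only what shows in the picture. A call takes as long as a camera call. They do not tell look-alikes from the thing itself.
- ctrl.look_for(camera, target): "rect" ([centre column, centre row, width, height] in pixels, round what is visible of it).
- ctrl.masks_of(camera, target): "region" (420x560 bool, what is visible of it) and "rect" ([centre column, centre row, width, height] in pixels, round what is visible of it).
The state is a dict: "time": time; "joint_positions": joint angles; "qd": joint speeds; "joint_torque": joint torques, N m; "position": TCP position; "tool_rot": TCP orientation; "ft_force": force on the tool from outside, world axes, zero at the start; "torque": the same for the moment, N m; "grip_width": opening from 0.0 (shut) to 1.0 (fully open).
Only numpy, scipy, OpenCV 4.12 (cv2) and the standard library are available. Lean on these libraries where they do the work, as an engineer would, in place of code of your own. Each camera call takes 0.05 s, during which the arm holds its last target. There are 200 camera calls.

## Working session

There is one attempt and no reset: what is moved stays moved. The work goes in short steps, Python scripts to look and compute and a tool call to move; the robot and the scene stay as the last step left them, time stands still between calls to the robot, and variables do not carry over. Pictures are saved under pics/ and viewed, about 8 in all and at most 12, crops included, and the job is handed in when it is done.

Besides the shell and the picture viewer there is one more tool, called after "Request:" by a JSON object that holds its "method" and its "body". move_arm: Moves the arm, as the interface text tells. Its arguments: {"type":"object","properties":{"dp":{"type":"array","items":{"type":"array","items":{"type":"number"}}},"turn":{"type":"array","items":{"type":"number"}},"jaw":{"type":"array","items":{"type":"number"}},"grip_force":{"type":"number"}},"required":["dp","turn","jaw"]}

```bash
mkdir -p pics
python3 - <<'E'
from bench import ctrl
import cv2,numpy as np
s=ctrl.get_state()
print(s)
ims=[]
for n in ["side","top"]:
    im=ctrl.get_image(n); cv2.imwrite(f"pics/{n}0.png",im[...,::-1])
    i=ctrl.camera_info(n); print(n,np.round(i["intrinsics"],1).tolist(),np.round(i["extrinsics"],4).tolist(),[k for k in i])
    for t in ["cartridge","rack","clamp","jaw","crank","grip","cart_mid","solvent","beaker","jar","puck","wrench"]:
        print(n,t,[(np.round(d["rect"]).tolist(),round(d["confidence"],2)) for d in ctrl.look_for(n,t)][:4])
print(ctrl.get_state()["time"])
E
```

```text
{'time': 0.0, 'joint_positions': array([ 1.33011543,  0.32179831, -0.07005927,  1.45163904,  0.02260331,
        1.37081483, -0.0569098 ]), 'qd': array([-9.18808954e-05, -4.60493441e-04, -5.25769379e-04,  7.77535602e-04,
       -5.62982591e-04, -1.39776697e-03,  3.36663239e-04]), 'joint_torque': array([ 1.04120318e-03, -4.91292572e+01, -4.03748788e-01, -3.12524307e+01,
       -6.40340103e-02,  4.37241001e-02,  1.74054326e-04]), 'position': array([ 0.16361977, -0.62850818,  0.22149541]), 'tool_rot': array([-3.11431037e+00, -3.98887930e-01,  5.43136785e-04]), 'ft_force': array([0.00910988, 0.38142143, 0.40501066]), 'torque': array([0.01859088, 0.03585847, 0.02981689]), 'grip_width': 0.9992267311621343}
side [[474.4, 0.0, 272.0], [0.0, 474.4, 204.5], [0.0, 0.0, 1.0]] [[-0.8863, -0.463, 0.0064, 0.5302], [0.2964, -0.5568, 0.776, -0.1852], [-0.3557, 0.6897, 0.6307, -0.9227], [0.0, 0.0, 0.0, 1.0]] ['intrinsics', 'extrinsics']
side cartridge [([306.0, 368.0, 45.0, 47.0], 0.98), ([168.0, 316.0, 51.0, 44.0], 0.8), ([254.0, 301.0, 52.0, 27.0], 0.77), ([348.0, 264.0, 38.0, 55.0], 0.64)]
side rac
[... 1011 characters left out ...]
, ([217.0, 139.0, 36.0, 41.0], 0.4)]
top rack [([187.0, 241.0, 88.0, 46.0], 0.83)]
top clamp [([363.0, 232.0, 74.0, 155.0], 0.74)]
top jaw [([362.0, 203.0, 32.0, 24.0], 0.84)]
top crank [([381.0, 177.0, 41.0, 28.0], 0.77), ([252.0, 300.0, 34.0, 34.0], 0.34)]
top grip [([253.0, 301.0, 35.0, 33.0], 0.7), ([394.0, 181.0, 16.0, 9.0], 0.58)]
top cart_mid [([215.0, 244.0, 15.0, 30.0], 0.68), ([408.0, 295.0, 23.0, 19.0], 0.57)]
top solvent [([218.0, 141.0, 35.0, 40.0], 0.78)]
top beaker [([364.0, 231.0, 75.0, 155.0], 0.74), ([252.0, 300.0, 30.0, 30.0], 0.6)]
top jar [([292.0, 148.0, 23.0, 26.0], 0.81)]
top puck [([407.0, 294.0, 20.0, 17.0], 0.72)]
top wrench [([318.0, 285.0, 26.0, 61.0], 0.96)]
1.3
```

View pictures.

View pics/side0.png

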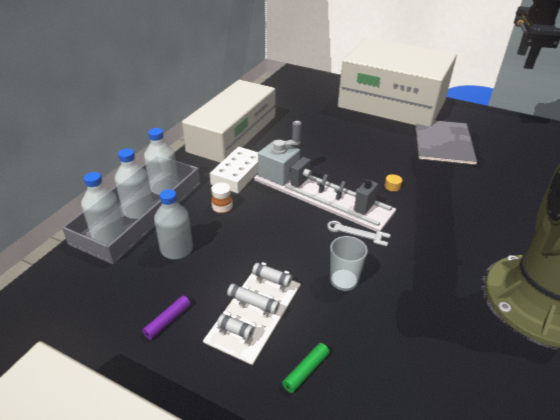

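View pics/top0.png

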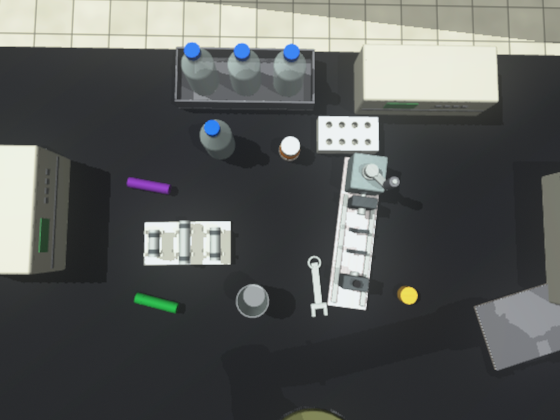

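```bash
cat > h.py <<'E'
from bench import ctrl
import numpy as np, cv2
from scipy.spatial.transform import Rotation as R
def cam(n):
    i=ctrl.camera_info(n); return np.array(i["intrinsics"]),np.array(i["extrinsics"])
def bp(n,px,z,KE=None):
    K,E=KE or cam(n); px=np.atleast_2d(px).astype(float)
    d=np.c_[(px[:,0]-K[0,2])/K[0,0],-(px[:,1]-K[1,2])/K[1,1],-np.ones(len(px))]@E[:3,:3]
    c=-E[:3,:3].T@E[:3,3]
    return c+d*((z-c[2])/d[:,2])[:,None]
def pj(n,P,KE=None):
    K,E=KE or cam(n); q=np.atleast_2d(P)@E[:3,:3].T+E[:3,3]
    return np.c_[K[0,0]*q[:,0]/-q[:,2]+K[0,2],K[1,1]*q[:,1]/q[:,2]+K[1,2]]
def goto(xyz,yaw_deg=None):
    """print tool-axes shift (units of 30 mm) & turn to a TCP target"""
    s=ctrl.get_state(); r=R.from_rotvec(s["tool_rot"])
    d=r.inv().apply(np.array(xyz)-s["position"])/0.03
    y=r.apply([0,1,0]); print("t",round(s["time"],2),"pos",s["position"].round(4),"yaw(tool y)",round(np.degrees(np.arctan2(y[1],y[0])),2),"rot",s["tool_rot"].round(4),"F",s["ft_force"].round(2),"w",round(s["grip_width"],3))
    print("dp units",d.round(3))
E
python3 - <<'E'
from h import *
print(cam("top")[1][:3,:3].T@-cam("top")[1][:3,3])
for k,p,z in [("long",(186,242),.052),("crankhub",(372,171),.115),("grip",(394,182),.155),("headstock",(367,173),.084),("tail",(353,284),.077),("wrench",(318,285),0.),("puck",(408,295),.025)]:
    print(k,bp("top",p,z).round(3))
im=cv2.imread("pics/top0.png")
a=cv2.resize(im[140:320,310:430],None,fx=4,fy=3.3,interpolation=cv2.INTER_CUBIC)
cv2.imwrite("pics/clampcrop.png",a)
goto([.5,-.2,.3])
E
```

```text
[0.48335179 0.10054458 0.94182132]
long [[0.485 0.283 0.052]]
crankhub [[ 0.636 -0.115  0.115]]
grip [[ 0.607 -0.149  0.155]]
headstock [[ 0.637 -0.112  0.084]]
tail [[ 0.397 -0.081  0.077]]
wrench [[ 0.387 -0.015  0.   ]]
puck [[ 0.368 -0.217  0.025]]
t 1.3 pos [ 0.1638 -0.629   0.2226] yaw(tool y) -75.4 rot [ 3.116e+00  3.992e-01 -1.000e-04] F [-0.25 -0.1  -0.41] w 0.998
dp units [ 14.449 -11.015  -2.582]
```

View pics/clampcrop.png

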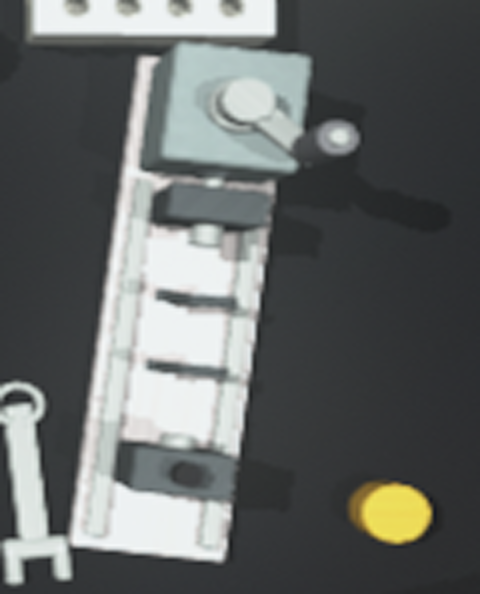

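Run:
```python
from h import *
s=ctrl.get_state();K,E=cam("wrist");r=R.from_rotvec(s["tool_rot"])
print(K.round(1),"cam in tool",r.inv().apply(-E[:3,:3].T@E[:3,3]-s["position"]).round(4),"\n",(r.inv().as_matrix()@E[:3,:3].T).round(3))
```

```text
[[308.7   0.  279.5]
 [  0.  308.7 207.5]
 [  0.    0.    1. ]] cam in tool [ 0.0823 -0.0008 -0.1616] 
 [[-0.001  0.955  0.297]
 [ 1.     0.001 -0.001]
 [-0.001  0.297 -0.955]]
```

Run:
```python
from h import *
goto([.42,-.38,.36]); goto([.46,-.0,.30])
```

```text
t 1.3 pos [ 0.1638 -0.629   0.2226] yaw(tool y) -75.4 rot [ 3.116e+00  3.992e-01 -1.000e-04] F [-0.25 -0.1  -0.41] w 0.998
dp units [10.355 -5.88  -4.581]
t 1.3 pos [ 0.1638 -0.629   0.2226] yaw(tool y) -75.4 rot [ 3.116e+00  3.992e-01 -1.000e-04] F [-0.25 -0.1  -0.41] w 0.998
dp units [ 14.839 -17.802  -2.583]
```

Request:
{"method": "move_arm", "body": {"dp": [[5.0,-2.5,-4.0],[10.3,-5.9,-4.6],[10.3,-5.9,-4.6],[10.3,-5.9,-4.6],[10.3,-5.9,-4.6]], "turn": [0,0,0,0,0], "jaw": [0.2,0.2,0.2,0.2,0.2], "grip_force": 30}}

```text
time: 1.8
position: [0.3296, -0.4675, 0.3179]
tool_rot: [3.115, 0.399, 0.0]
ft_force: [1.7, -0.1, 0.8]
grip_width: 0.646
```

Request:
{"method": "move_arm", "body": {"dp": [[4,-7,0],[8,-14,0.6],[8,-14,0.6],[8,-14,0.6],[8,-14,0.6]], "turn": [1.5,3,4.4,4.4,4.4], "jaw": [0.2,0.2,0.2,0.2,0.2]}}

```text
time: 2.3
position: [0.394, -0.2258, 0.3088]
tool_rot: [3.134, -0.203, 0.001]
ft_force: [0.9, -0.3, 1.6]
grip_width: 0.597
```

Request:
{"method": "move_arm", "body": {"dp": [[3,-8,0.4],[3,-8,0.4],[3,-8,0.4],[3,-8,0.4],[3,-8,0.4]], "turn": [0,0,0,0,0], "jaw": [0.2,0.2,0.2,0.2,0.2]}}

```text
time: 2.8
position: [0.5115, -0.0055, 0.2973]
tool_rot: [3.134, -0.203, 0.002]
ft_force: [0.0, -0.3, 0.0]
grip_width: 0.598
```

Run:
```python
from h import *
im=ctrl.get_image("wrist"); cv2.imwrite("pics/w1.png",im[...,::-1])
np.savez("w1.npz",K=cam("wrist")[0],E=cam("wrist")[1])
goto([.51,0,.3])
for t in ["cartridge","clamp","jaw","crank","grip","rack"]:
    print(t,[(np.round(d["rect"]).tolist(),round(d["confidence"],2)) for d in ctrl.look_for("wrist",t)][:3])
```

```text
t 2.85 pos [0.5138 0.0046 0.297 ] yaw(tool y) -96.77 rot [-3.1295  0.1851 -0.0051] F [1.43 7.36 1.24] w 0.597
dp units [-0.106  0.167 -0.102]
cartridge [([19.0, 134.0, 38.0, 19.0], 0.62), ([77.0, 219.0, 40.0, 66.0], 0.55), ([371.0, 143.0, 124.0, 255.0], 0.55)]
clamp [([370.0, 141.0, 123.0, 253.0], 0.77), ([210.0, 27.0, 49.0, 54.0], 0.66)]
jaw [([355.0, 118.0, 52.0, 41.0], 0.62)]
crank [([392.0, 62.0, 83.0, 60.0], 0.66)]
grip [([411.0, 76.0, 40.0, 24.0], 0.57)]
rack [([88.0, 209.0, 149.0, 82.0], 0.66), ([424.0, 242.0, 30.0, 29.0], 0.62), ([31.0, 227.0, 38.0, 47.0], 0.42)]
```

View pics/w1.png

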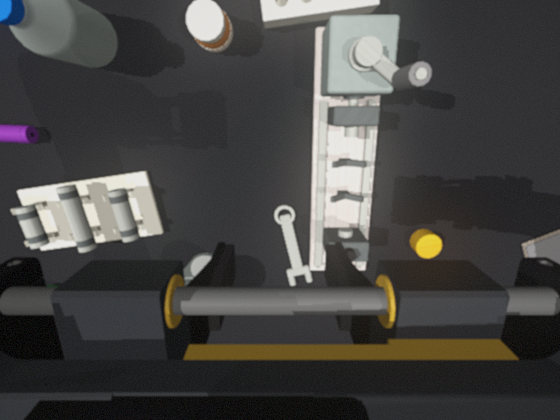

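Run:
```python
from h import *
r=bp("top",[(349,228.5),(369.5,231),(346.7,250),(368,253),(339.5,292.5-0)],.05);print(r.round(4))
m=(r[:2].mean(0)+r[2:4].mean(0))/2;print("cradle0",m, "dirs",(r[2:4].mean(0)-r[:2].mean(0)))
im=ctrl.get_image("wrist"); K,E=cam("wrist"); np.savez("w2.npz",K=K,E=E); cv2.imwrite("pics/w2.png",im[...,::-1])
a=cv2.resize(im[5:265,300:450,::-1],None,fx=3,fy=3 if 0 else 2.3,interpolation=cv2.INTER_CUBIC)
b=cv2.resize(im[160:260,0:175,::-1],None,fx=3.4,fy=3.4,interpolation=cv2.INTER_CUBIC)
c=np.zeros((598,800,3),np.uint8); a=cv2.resize(im[5:265,300:440,::-1],(322,598),interpolation=cv2.INTER_CUBIC); c[:,:322]=a
b=cv2.resize(im[160:260,0:175,::-1],(476,272),interpolation=cv2.INTER_CUBIC); c[:272,324:]=b
cv2.imwrite("pics/w2c.png",c); goto([.51,0,.3])
```

```text
[[ 0.5174 -0.0788  0.05  ]
 [ 0.5122 -0.1248  0.05  ]
 [ 0.4695 -0.0733  0.05  ]
 [ 0.4631 -0.1209  0.05  ]
 [ 0.376  -0.0566  0.05  ]]
cradle0 [ 0.49055957 -0.09944023  0.05      ] dirs [-0.04847583  0.00473544  0.        ]
t 3.2 pos [ 0.5106 -0.0091  0.297 ] yaw(tool y) -97.58 rot [ 3.1339 -0.2076 -0.    ] F [-0.45  0.31  0.05] w 0.598
dp units [-0.059 -0.299 -0.102]
```

View pics/w2c.png

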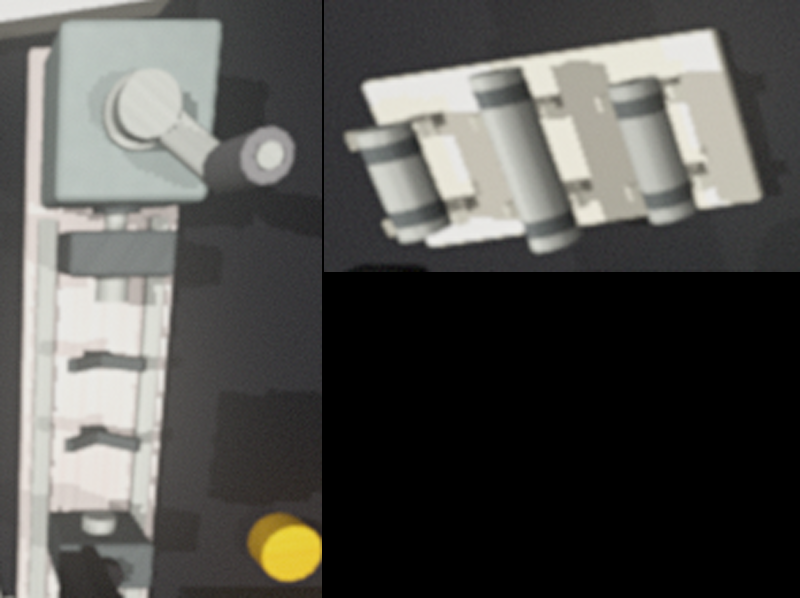

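```bash
cat > fit.py <<'E'
from h import *
from scipy.optimize import least_squares
w=np.load("w2.npz"); W=(w["K"],w["E"]); T=cam("top")
fw=lambda L:np.array(L)/2.3+[300,5]
ft=lambda L:np.array(L)/[4,3.3]+[310,140]
hs=[(-40,38,84),(-40,-38,84),(40,-38,84),(40,38,84)]
rt=[(-24,21,50),(-24,-21,50),(24,21,50),(24,-21,50)]
# order: tl,tr,br,bl ; image left = +world y = clamp's -y?  clamp x ~ -world x => clamp y ~ -world y
s=np.array([1,-1,1.]) 
hs=np.array(hs)*s*1e-3; rt=np.array(rt)*s*1e-3
ow=np.r_[fw([(62,20),(221,19),(207,198),(60,200)]),fw([(70,358),(146,361),(66,437),(140,439)])]
ot=np.r_[ft([(180,42),(311,57),(292,175),(160,166)]),ft([(157,291),(238,299),(147,362),(233,373)])]
def model(p):
    c,sn=np.cos(p[2]),np.sin(p[2]); Rz=np.array([[c,-sn,0],[sn,c,0],[0,0,1]])
    P=np.r_[hs+[p[3],0,0],rt]@Rz.T+[p[0],p[1],0]; return P
res=lambda p:np.r_[(pj("w",model(p),W)-ow).ravel(),(pj("t",model(p),T)-ot).ravel()]
f=least_squares(res,[.49,-.1,np.pi-.1,-.14],loss="soft_l1",x_scale=[.01,.01,.1,.01])
p=f.x;print("cradle",p[:2].round(4),"yaw",np.degrees(p[2]).round(2),"hx",p[3].round(4))
print(res(p).reshape(2,8,2).round(1).tolist())
def tri(a,b):
    g=least_squares(lambda X:np.r_[(pj("w",X,W)-a).ravel(),(pj("t",X,T)-b).ravel()],[.6,-.1,.1]);return g.x,g.fun.round(1)
c,sn=np.cos(p[2]),np.sin(p[2]); Rz=np.array([[c,-sn],[sn,c]])
for n,a,b in [("hub",(152,104),(248,101)),("griptop",(270,154),(340,136)),("gw",(270,154),None)]:
    if b is None: X=bp("w",fw([a]),.155,W)[0];e=0
    else: X,e=tri(fw([a]),ft([b]))
    print(n,X.round(4),e,"in cradle frame",((X[:2]-p[:2])@Rz).round(4))
for z in(.107,.112,.12):
  X=bp("w",fw([(152,104)]),z,W)[0];Y=bp("t",ft([(248,101)]),z,T)[0];print(z,X[:2].round(4),Y[:2].round(4),((X[:2]-p[:2])@Rz).round(4))
print("griptop top cam",bp("t",ft([(340,136)]),.155,T)[0])
# cartridge: end midpoints on axis top line, crop scale 2.72 
for z in (.052,):
  q=np.array([(497,82),(554,240)])/2.72+[0,160]; q=bp("w",q,z,W); print("cart ends",q.round(4),"mid",q.mean(0).round(4),np.linalg.norm(q[0]-q[1]),np.degrees(np.arctan2(*(q[0]-q[1])[[1,0]])))
m=cv2.imread("pics/top0.png")
d=ctrl.look_for("top","cartridge")
E
python3 fit.py
python3 - <<'E'
from h import *
ctrl.get_image("top")
for d in ctrl.masks_of("top","cartridge"):
    ys,xs=np.nonzero(d["region"]); r=cv2.minAreaRect(np.c_[xs,ys].astype(np.float32)); 
    B=bp("top",cv2.boxPoints(r),.045); print(round(d["confidence"],2),np.round(r[0],1),np.round(r[1],1),round(r[2],1),B.mean(0).round(4),[np.linalg.norm(B[i]-B[i+1]).round(4) for i in(0,1)],np.degrees(np.arctan2(*(B[0]-B[1])[[1,0]])).round(1))
E
```

```text
cradle [ 0.4934 -0.0974] yaw 172.9 hx -0.1471
[[[-0.0, -0.0], [2.3, -0.3], [1.0, 2.0], [-1.7, 1.8], [1.0, 1.1], [-0.3, -0.5], [1.4, 1.7], [-0.2, 0.5]], [[-1.7, -0.9], [-0.0, -0.8], [0.8, -0.6], [-0.9, -2.5], [0.1, -0.7], [-1.6, -0.7], [0.1, -0.9], [-2.8, -1.8]]]
hub [ 0.6446 -0.1256  0.0727] [ 0.1 -0.  -0.3  0.1] in cradle frame [-0.1535  0.0093]
griptop [ 0.6104 -0.1553  0.1382] [ 0.1 -0.2 -0.4  0.4] in cradle frame [-0.1233  0.043 ]
gw [ 0.6093 -0.148   0.155 ] 0 in cradle frame [-0.1213  0.0359]
0.107 [ 0.6399 -0.116 ] [ 0.6384 -0.1173] [-0.1477  0.0004]
0.112 [ 0.6392 -0.1146] [ 0.6375 -0.116 ] [-0.1468 -0.0009]
0.12 [ 0.6381 -0.1124] [ 0.636  -0.1139] [-0.1455 -0.003 ]
griptop top cam [ 0.60856474 -0.1506962   0.155     ]
cart ends [[0.5086 0.1237 0.052 ]
 [0.4205 0.1132 0.052 ]] mid [0.4645 0.1185 0.052 ] 0.08873114691365823 6.796491749375414
0.95 [156.4 301.9] [44.4 11.4] 15.4 [0.3534 0.346  0.045 ] [np.float64(0.0244), np.float64(0.0976)] 166.4
0.88 [184.5 241.5] [43. 11.] 90.0 [0.4862 0.2879 0.045 ] [np.float64(0.0245), np.float64(0.0955)] 90.5
0.74 [148.9 184.8] [44.7 10.8] 11.0 [0.6125 0.3708 0.045 ] [np.float64(0.0244), np.float64(0.1004)] 171.3
```

Run:
```python
from h import *
w=np.load("w2.npz"); W=(w["K"],w["E"])
q=np.array([(173,82),(230,240)])/2.72+[0,160]; q=bp("w",q,.05,W); print(q.round(4),q.mean(0).round(4),np.linalg.norm(q[0]-q[1]),np.degrees(np.arctan2(*(q[0]-q[1])[[1,0]])))
q=np.array([(362-324,85),(716-324,28),(765-324,198),(430-324,247)])/2.72+[0,160]; q=bp("w",q,.008,W); print(q.round(4),q.mean(0))
goto([.487,.285,.15])
```

```text
[[0.5298 0.2849 0.05  ]
 [0.4426 0.2842 0.05  ]] [0.4862 0.2845 0.05  ] 0.08715345014179693 0.49604393713473127
[[0.5316 0.3905 0.008 ]
 [0.5366 0.1887 0.008 ]
 [0.4365 0.1866 0.008 ]
 [0.4326 0.3887 0.008 ]] [0.48435059 0.28862282 0.008     ]
t 3.35 pos [ 0.5107 -0.0085  0.297 ] yaw(tool y) -97.53 rot [ 3.1343e+00 -2.0620e-01  4.0000e-04] F [-0.77  0.02 -0.42] w 0.597
dp units [-2.065 -9.597  4.895]
```

Request:
{"method": "move_arm", "body": {"dp": [[-1,-3,0],[-2.1,-6,2],[-2.1,-9.6,4.5],[-2.1,-9.6,4.9],[-2.1,-9.6,4.9]], "turn": [-0.8,-1.6,-1.6,-1.6,-1.6], "jaw": [0.1,0.1,0.1,0.1,0.1]}}

```text
time: 3.85
position: [0.4879, 0.2144, 0.1972]
tool_rot: [3.141, 0.013, 0.003]
ft_force: [0.4, -0.5, -0.5]
grip_width: 0.548
```

Request:
{"method": "move_arm", "body": {"dp": [[0,-1.9,0.2],[0,-1.9,0.2],[0,-1.9,0.2]], "turn": [0,0,0], "jaw": [0.1,0.1,0.1]}}

```text
time: 4.15
position: [0.4863, 0.2724, 0.1913]
tool_rot: [-3.141, -0.022, 0.002]
ft_force: [0.1, 0.0, 1.0]
grip_width: 0.545
```

Run:
```python
from h import *
im=ctrl.get_image("wrist"); K,E=cam("wrist"); np.savez("w3.npz",K=K,E=E); cv2.imwrite("pics/w3.png",im[...,::-1])
goto([.4862,.286,.15])
g=[[.4862,.286,.052],[.5342,.2866,.052],[.4382,.2854,.052]]; print(pj("w",g,(K,E)).round(0))
```

```text
t 4.2 pos [0.4873 0.2703 0.1915] yaw(tool y) -89.37 rot [ 3.141e+00  1.720e-02 -4.000e-04] F [ 0.13 -1.01  0.08] w 0.551
dp units [-0.029 -0.526  1.382]
[[264. 197.]
 [264. 150.]
 [265. 241.]]
```

View pics/w3.png

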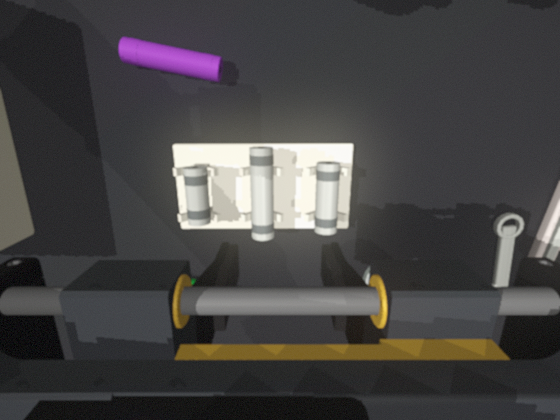

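Request:
{"method": "move_arm", "body": {"dp": [[0,-0.57,1],[0,-0.57,2.5],[0,-0.57,4],[0,-0.57,4.9],[0,-0.57,5.68]], "turn": [0,0,0,0,0], "jaw": [0.1,0.1,0.1,0.1,0.1]}}

```text
time: 4.7
position: [0.488, 0.2839, 0.0195]
tool_rot: [3.139, 0.009, -0.001]
ft_force: [0.6, -0.2, -0.0]
grip_width: 0.551
```

Request:
{"method": "move_arm", "body": {"dp": [[0,0,0],[0,0,0],[0,0,0],[0,0,0],[0,0,0]], "turn": [0,0,0,0,0], "jaw": [0.1,-1,-1,-1,-1], "grip_force": 35}}

```text
time: 5.2
position: [0.4884, 0.291, 0.0233]
tool_rot: [-3.136, -0.017, -0.007]
ft_force: [0.9, 9.0, 2.9]
grip_width: 0.274
```

Run:
```python
from h import *
goto([.487,.2875,.021])
```

```text
t 5.2 pos [0.4884 0.291  0.0233] yaw(tool y) -89.38 rot [-3.1357 -0.0169 -0.0068] F [0.9  8.99 2.86] w 0.274
dp units [-0.047  0.117  0.074]
```

Request:
{"method": "move_arm", "body": {"dp": [[0,0,-1],[0,0,-2.2],[0,0,-3.5],[0,2,-4.5],[0,3.5,-4.5]], "turn": [0,0,0,0,0], "jaw": [-1,-1,-1,-1,-1]}}

```text
time: 5.7
position: [0.4887, 0.1958, 0.158]
tool_rot: [-3.14, -0.026, -0.008]
ft_force: [1.7, -1.4, -3.4]
grip_width: 0.266
```

Request:
{"method": "move_arm", "body": {"dp": [[0,1.5,0],[0,3,0],[0,4.5,0],[0,6,0],[0,7.5,0]], "turn": [0.5,1,1.5,1.6,1.6], "jaw": [-1,-1,-1,-1,-1]}}

```text
time: 6.2
position: [0.4896, -0.0334, 0.1552]
tool_rot: [3.134, -0.202, 0.001]
ft_force: [0.8, 0.5, -2.6]
grip_width: 0.264
```

Run:
```python
from h import *
goto([.4934,-.0974,.12])
```

```text
t 6.2 pos [ 0.4896 -0.0334  0.1552] yaw(tool y) -97.39 rot [ 3.1337e+00 -2.0240e-01  8.0000e-04] F [ 0.75  0.53 -2.6 ] w 0.264
dp units [0.398 2.098 1.175]
```

Run:
```python
from h import *
ctrl.get_image("wrist")
im=ctrl.get_image("wrist")[...,::-1].copy(); K,E=cam("wrist"); np.savez("w4.npz",K=K,E=E); cv2.imwrite("pics/w4.png",im)
p=[.4934,-.0974,np.radians(172.9)];c,sn=np.cos(p[2]),np.sin(p[2]); Rz=np.array([[c,-sn,0],[sn,c,0],[0,0,1]])
M=lambda L:pj("w",np.array(L)*1e-3@Rz.T+[p[0],p[1],0],(K,E))
for L in [[(-187,38,84),(-187,-38,84),(-107,-38,84),(-107,38,84),(-187,38,84)],[(-24,-21,50),(-24,0,38),(-24,21,50)],[(24,-21,50),(24,0,38),(24,21,50)]]:
    cv2.polylines(im,[np.round(M(L)).astype(int)],False,(0,0,255),1)
cv2.imwrite("pics/w4o.png",cv2.resize(im,(800,600),interpolation=cv2.INTER_CUBIC)); goto([.4934,-.0974,.12])
```

```text
t 6.3 pos [ 0.4894 -0.0398  0.1546] yaw(tool y) -98.02 rot [ 3.1295e+00 -2.1940e-01 -1.1000e-03] F [ 0.52 -0.13 -2.98] w 0.267
dp units [0.4   1.877 1.161]
```

View pics/w4o.png

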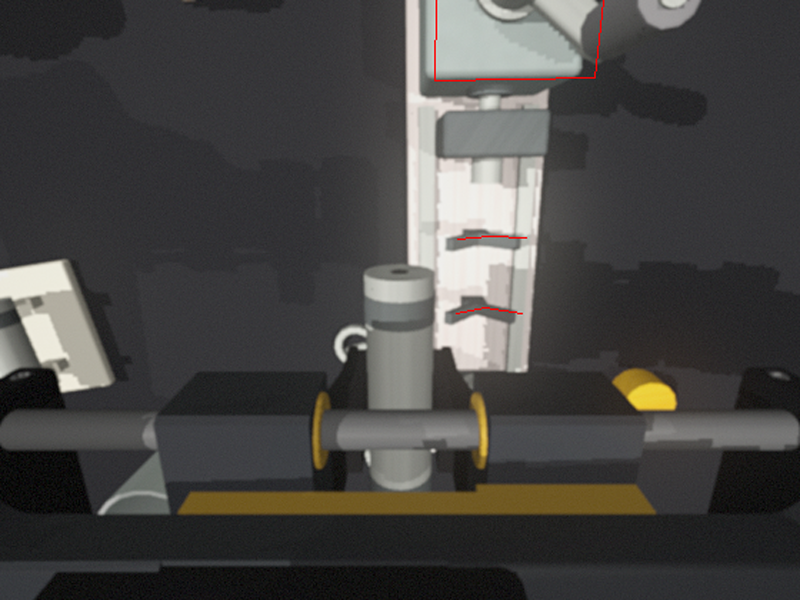

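Run:
```python
from h import *
for i in range(3):
    s=ctrl.get_state();K,E=cam("wrist");r=R.from_rotvec(s["tool_rot"]);ctrl.get_image("wrist")
    print(s["time"],s["position"].round(4),s["qd"].round(3)[:2],"cam in tool",r.inv().apply(-E[:3,:3].T@E[:3,3]-s["position"]).round(4),(-E[:3,:3].T@E[:3,3]).round(4))
im=ctrl.get_image("wrist"); K,E=cam("wrist"); s=ctrl.get_state(); r=R.from_rotvec(s["tool_rot"])
cv2.imwrite("pics/w5.png",im[...,::-1]); np.savez("w5.npz",K=K,E=E)
print(E.round(4).tolist())
f=.7
q=np.array([(448,239),(520,238),(446,315),(515,315)])*f
P=bp("w",q,.05,(K,E)); print(P.round(4),P.mean(0)); 
C=np.array([.0823,-.0008,-.1616]); Rc=np.array([[0,.955,.297],[1,0,0],[0,.297,-.955]])
d=np.c_[(q[:,0]-K[0,2])/K[0,0],-(q[:,1]-K[1,2])/K[1,1],-np.ones(4)]@Rc.T
D=C+d*((.1546-.05-C[2])/d[:,2])[:,None]; print("tool frame mm",(D*1e3).round(1),(D.mean(0)/.03).round(2))
```

```text
6.3 [ 0.4894 -0.0398  0.1546] [-0.052  0.   ] cam in tool [ 0.082  -0.0009 -0.1616] [ 0.5709 -0.0497  0.3162]
6.35 [ 0.4896 -0.0356  0.1547] [-0.045  0.001] cam in tool [ 0.082  -0.0009 -0.1616] [ 0.5711 -0.0456  0.3162]
6.4 [ 0.4898 -0.0327  0.1548] [-0.032 -0.001] cam in tool [ 0.082  -0.0009 -0.1616] [ 0.5713 -0.0426  0.3164]
[[-0.128, -0.9918, 0.0009, 0.0334], [0.9471, -0.1225, -0.2968, -0.4522], [0.2944, -0.0371, 0.9549, -0.472], [0.0, 0.0, 0.0, 1.0]]
[[ 0.5219 -0.0635  0.05  ]
 [ 0.5169 -0.1069  0.05  ]
 [ 0.4732 -0.0575  0.05  ]
 [ 0.4675 -0.1014  0.05  ]] [ 0.4948437  -0.08231576  0.05      ]
tool frame mm [[ 36.   28.8 104.6]
 [ 36.7  72.4 104.6]
 [-12.9  29.1 104.6]
 [-12.9  73.3 104.6]] [0.39 1.7  3.49]
```

Request:
{"method": "move_arm", "body": {"dp": [[0,0,0],[0,0,0],[0,0,0],[0,0,0],[0,0,0]], "turn": [0,0,0,0,0], "jaw": [-1,-1,-1,-1,-1]}}

```text
time: 7.0
position: [0.4903, -0.0313, 0.1548]
tool_rot: [3.135, -0.202, -0.0]
ft_force: [0.1, -0.4, -3.6]
grip_width: 0.263
```

Run:
```python
from h import *
K,E=cam("wrist"); s=ctrl.get_state(); im=ctrl.get_image("wrist"); s2=ctrl.get_state()
print(s["position"].round(4),s2["position"].round(4),s2["qd"].round(3))
np.savez("w5.npz",K=K,E=E); cv2.imwrite("pics/w5.png",im[...,::-1])
cv2.imwrite("pics/w5c.png",cv2.resize(im[0:265,260:520,::-1],(600,612))[:600]); goto([0.5,-.1,.1])
```

```text
[ 0.4903 -0.0313  0.1548] [ 0.4903 -0.0314  0.1548] [ 0.002  0.     0.001 -0.    -0.001  0.    -0.   ]
t 7.05 pos [ 0.4903 -0.0314  0.1548] yaw(tool y) -97.39 rot [ 3.135e+00 -2.024e-01 -2.000e-04] F [ 0.05  0.27 -2.02] w 0.263
dp units [0.616 2.225 1.825]
```

View pics/w5c.png

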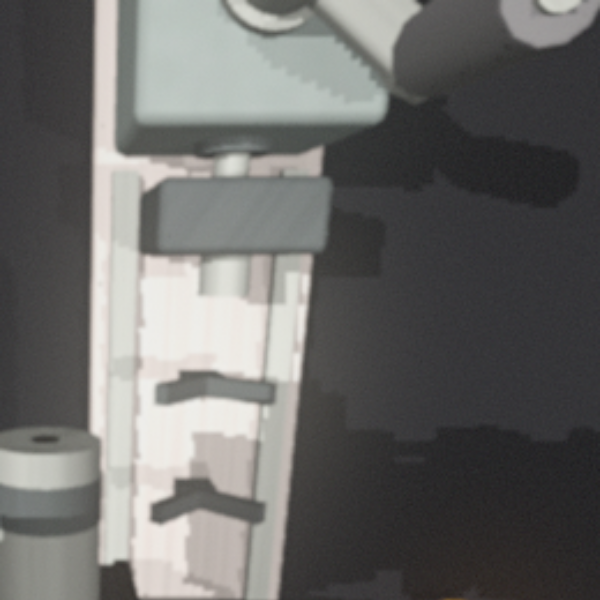

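Run:
```python
from h import *
w=np.load("w5.npz");W=(w["K"],w["E"])
f=lambda L:np.array(L)/2.308+[260,0]
P=bp("w",f([(156,393),(275,391),(152,512),(264,511)]),.05,W); print(P.round(4))
a,b=P[:2].mean(0),P[2:].mean(0); print("cradle",(a+b)/2,"len",np.linalg.norm(a-b),"yaw",np.degrees(np.arctan2(*(b-a)[[1,0]])), "tip widths",np.linalg.norm(P[0]-P[1]),np.linalg.norm(P[2]-P[3]))
H=bp("w",f([(134,118),(388,112)]),.084,W);print(H.round(4),H.mean(0).round(4))
# base edges on z=.012 : left edge & right edge
L=bp("w",f([(97,100),(92,400),(318,200),(286,500)]),.012,W);print(L.round(4))
print([np.degrees(np.arctan2(*(q-p)[[1,0]])) for p,q in [(L[0],L[1]),(L[2],L[3])]])
G=bp("w",f([(560,2)]),.155,W);print("grip",G)
N=bp("w",f([(201,294),(248,296)]),.05,W);print("nose",N)
goto([(a+b)[0]/2,(a+b)[1]/2,.031])
```

```text
[[ 0.5178 -0.0765  0.05  ]
 [ 0.5128 -0.1211  0.05  ]
 [ 0.4704 -0.0709  0.05  ]
 [ 0.4651 -0.1151  0.05  ]]
cradle [ 0.49153454 -0.09588486  0.05      ] len 0.04789745797536597 yaw 173.0770838925687 tip widths 0.044865377950185366 0.044479047585719904
[[ 0.6073 -0.0724  0.084 ]
 [ 0.5992 -0.1467  0.084 ]] [ 0.6032 -0.1095  0.084 ]
[[ 0.6264 -0.0686  0.012 ]
 [ 0.5107 -0.0538  0.012 ]
 [ 0.5793 -0.1521  0.012 ]
 [ 0.4539 -0.1357  0.012 ]]
[np.float64(172.7458102780056), np.float64(172.53523061837834)]
grip [[ 0.60614485 -0.14768772  0.155     ]]
nose [[ 0.55184694 -0.09567833  0.05      ]
 [ 0.5489381  -0.11254058  0.05      ]]
t 7.05 pos [ 0.4903 -0.0314  0.1548] yaw(tool y) -97.39 rot [ 3.135e+00 -2.024e-01 -2.000e-04] F [ 0.05  0.27 -2.02] w 0.263
dp units [0.319 2.125 4.125]
```

Request:
{"method": "move_arm", "body": {"dp": [[0.2,1.0,0],[0.34,1.7,0],[0.34,2.12,0],[0.34,2.12,1],[0.34,2.12,1.7]], "turn": [0,0,0,0,0], "jaw": [-1,-1,-1,-1,-1]}}

```text
time: 7.55
position: [0.4919, -0.0962, 0.1029]
tool_rot: [-3.135, 0.205, 0.0]
ft_force: [-0.9, 0.2, -2.4]
grip_width: 0.266
```

Request:
{"method": "move_arm", "body": {"dp": [[0,0,0],[0,0,0],[0,0,0],[0,0,0],[0,0,0]], "turn": [0,0,0,0,0], "jaw": [-1,-1,-1,-1,-1]}}

```text
time: 8.05
position: [0.4928, -0.096, 0.1047]
tool_rot: [3.134, -0.203, 0.002]
ft_force: [0.4, -0.8, -2.5]
grip_width: 0.264
```

Run:
```python
from h import *
goto([.4925,-.096,.034]);K,E=cam("wrist");im=ctrl.get_image("wrist");cv2.imwrite("pics/w6.png",im[...,::-1]);np.savez("w6.npz",K=K,E=E);s=ctrl.get_state();print(s["qd"].round(3))
p=[.4915,-.096,np.radians(172.8)];c,sn=np.cos(p[2]),np.sin(p[2]); Rz=np.array([[c,-sn,0],[sn,c,0],[0,0,1]])
im=im[...,::-1].copy();M=lambda L:pj("w",np.array(L)*1e-3@Rz.T+[p[0],p[1],0],(K,E))
zc=s["position"][2]*1e3+19
for L in [[(-24,-21,50),(-24,0,38),(-24,21,50)],[(24,-21,50),(24,0,38),(24,21,50)],[(-48,-12,zc),(-48,12,zc)],[(-48,0,zc+12),(48,0,zc+12)],[(-107,-38,84),(-107,38,84)],[(-60,-9,50),(-60,9,50)]]:
    cv2.polylines(im,[np.round(M(L)).astype(int)],False,(0,0,255),1)
cv2.imwrite("pics/w6o.png",cv2.resize(im[:,100:460],(686,600*1+0)))
```

```text
t 8.05 pos [ 0.4928 -0.096   0.1047] yaw(tool y) -97.4 rot [ 3.1344e+00 -2.0260e-01  2.4000e-03] F [ 0.44 -0.75 -2.48] w 0.264
dp units [-0.015 -0.     2.357]
[-0.002  0.004  0.     0.008  0.001 -0.001 -0.002]
```

View pics/w6o.png

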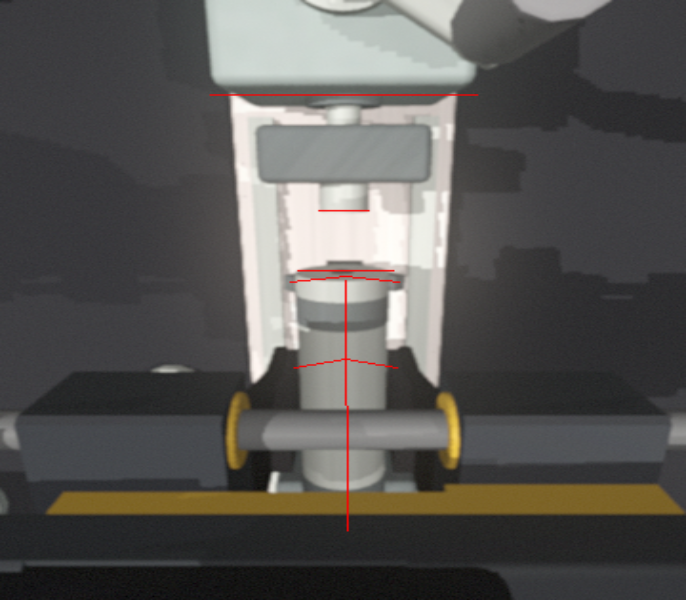

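Request:
{"method": "move_arm", "body": {"dp": [[0,0,0.8],[0,0,1.4],[0,0,1.9],[0,0,2.15],[0,0,2.25]], "turn": [0,0,0,0,0], "jaw": [-1,-1,-1,-1,-1]}}

```text
time: 8.6
position: [0.4919, -0.0958, 0.0357]
tool_rot: [-3.135, 0.203, 0.002]
ft_force: [0.2, -0.1, -3.0]
grip_width: 0.264
```

Request:
{"method": "move_arm", "body": {"dp": [[0,0,0.05],[0,0,0.1],[0,0,0.15],[0,0,0.2],[0,0,0.2]], "turn": [0,0,0,0,0], "jaw": [-1,-1,-1,-1,-1]}}

```text
time: 9.1
position: [0.4931, -0.0969, 0.0328]
tool_rot: [3.133, -0.203, 0.002]
ft_force: [-6.4, -0.5, 15.3]
grip_width: 0.268
```

Request:
{"method": "move_arm", "body": {"dp": [[0,0,-0.03],[0,0,-0.05],[0,0,-0.05],[0,0,-0.05],[0,0,-0.05]], "turn": [0,0,0,0,0], "jaw": [-0.35,-0.25,-0.25,-0.25,-0.25]}}

```text
time: 9.6
position: [0.4921, -0.0958, 0.0316]
tool_rot: [-3.135, 0.203, 0.0]
ft_force: [0.2, 0.1, 0.1]
grip_width: 0.375
```

Request:
{"method": "move_arm", "body": {"dp": [[0,0,-0.5],[0,0,-1.2],[0,0,-2.2],[0,0,-3.4],[0,0,-4.5]], "turn": [0,0,0,0,0], "jaw": [-0.25,-0.25,-0.25,-0.1,-0.1]}}

```text
time: 10.1
position: [0.4924, -0.0956, 0.1693]
tool_rot: [3.135, -0.202, 0.002]
ft_force: [0.6, -0.3, 0.3]
grip_width: 0.431
```

Request:
{"method": "move_arm", "body": {"dp": [[0,0,-1.3],[0.7,0.6,-2.7],[1.4,1.2,-2.7],[1.4,1.2,-2.7],[1.4,1.2,-2.7]], "turn": [0,0,0,0,0], "jaw": [0,0,0,0,0]}}

```text
time: 10.6
position: [0.529, -0.1368, 0.248]
tool_rot: [-3.134, 0.203, 0.001]
ft_force: [-0.8, 0.3, 0.2]
grip_width: 0.498
```

Request:
{"method": "move_arm", "body": {"dp": [[0,0,0],[0,0,0],[0,0,0],[0,0,0],[0,0,0]], "turn": [0,0,0,0,0], "jaw": [0,0,0,0,0]}}

```text
time: 11.1
position: [0.5291, -0.1368, 0.2478]
tool_rot: [3.135, -0.202, -0.0]
ft_force: [-0.5, 0.2, 0.8]
grip_width: 0.501
```

Run:
```python
from h import *
K,E=cam("wrist");im=ctrl.get_image("wrist");s=ctrl.get_state();print(s["qd"].round(3));goto([.608,-.149,.2])
np.savez("w7.npz",K=K,E=E)
im=im[...,::-1].copy();cv2.imwrite("pics/w7.png",im)
c=np.array([.639,-.116]); t=np.linspace(0,2*np.pi,40)
circ=np.c_[c[0]+.045*np.cos(t),c[1]+.045*np.sin(t),0*t+.155]
g=np.c_[.608+.011*np.cos(t),-.149+.011*np.sin(t),0*t+.155]
for L in (circ,g): cv2.polylines(im,[np.round(pj("w",L,(K,E))).astype(int)],True,(0,0,255),1)
cv2.imwrite("pics/w7o.png",cv2.resize(im,(800,600)))
```

```text
[ 0.002  0.003  0.003 -0.001  0.001 -0.     0.001]
t 11.15 pos [ 0.5291 -0.1369  0.2478] yaw(tool y) -97.39 rot [ 3.1349e+00 -2.0240e-01 -2.0000e-04] F [ 0.34  0.6  -0.7 ] w 0.499
dp units [2.66  0.062 1.592]
```

View pics/w7o.png

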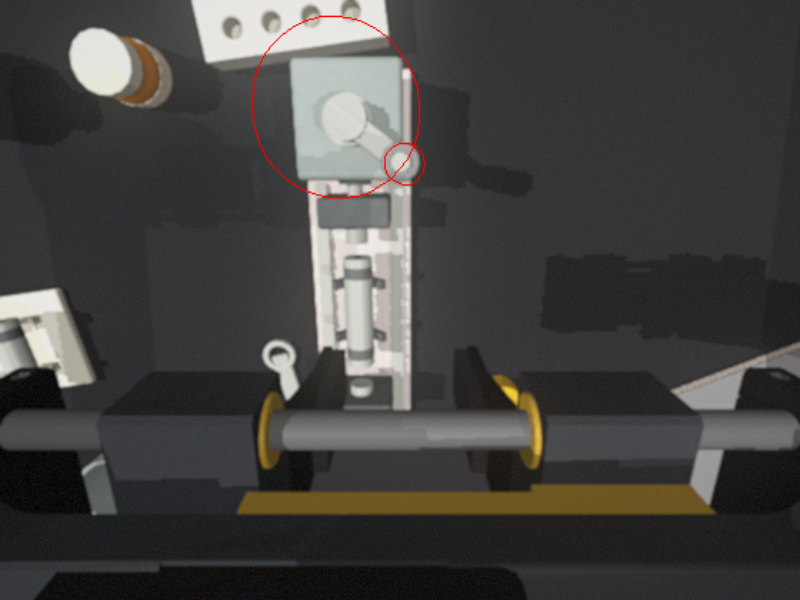

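Run:
```python
from h import *
w=np.load("w7.npz");W=(w["K"],w["E"])
G=bp("w",np.array([(403,162)])*.7,.155,W)[0]; H=bp("w",np.array([(346,116)])*.7,.107,W)[0]
print(G.round(4),H.round(4),np.linalg.norm((G-H)[:2]),np.degrees(np.arctan2(*(G-H)[[1,0]])))
q=np.array([(357,263),(358,358)])*.7; P=bp("w",q,.06,W); print("cart",P.round(4),P.mean(0))
goto([G[0],G[1],.119])
```

```text
[ 0.6088 -0.1486  0.155 ] [ 0.641  -0.1166  0.107 ] 0.04540925095555343 -135.13516912998116
cart [[ 0.5354 -0.1025  0.06  ]
 [ 0.452  -0.0901  0.06  ]] [ 0.49369827 -0.09629541  0.06      ]
t 11.15 pos [ 0.5291 -0.1369  0.2478] yaw(tool y) -97.39 rot [ 3.1349e+00 -2.0240e-01 -2.0000e-04] F [ 0.34  0.6  -0.7 ] w 0.499
dp units [2.687 0.045 4.292]
```

Request:
{"method": "move_arm", "body": {"dp": [[1.5,0,0],[2.69,0.05,1],[2.69,0.05,2],[2.69,0.05,3],[2.69,0.05,3.7]], "turn": [0,0,0,0,0], "jaw": [0,0,0,0,0]}}

```text
time: 11.65
position: [0.6082, -0.1486, 0.1339]
tool_rot: [-3.134, 0.202, 0.005]
ft_force: [0.9, 0.2, -0.2]
grip_width: 0.5
```

Request:
{"method": "move_arm", "body": {"dp": [[0,0,0.3],[0,0,0.58],[0,0,0.58],[0,0,0.58],[0,0,0.58]], "turn": [0,0,0,0,0], "jaw": [0,0,0,0,0]}}

```text
time: 12.15
position: [0.6099, -0.1491, 0.1208]
tool_rot: [3.134, -0.203, 0.003]
ft_force: [-0.4, -0.8, -0.2]
grip_width: 0.5
```

Request:
{"method": "move_arm", "body": {"dp": [[0,0,0],[0,0,0],[0,0,0],[0,0,0],[0,0,0]], "turn": [0,0,0,0,0], "jaw": [-1,-1,-1,-1,-1], "grip_force": 30}}

```text
time: 12.65
position: [0.6093, -0.1476, 0.1196]
tool_rot: [-3.134, 0.201, -0.001]
ft_force: [0.3, 3.0, 1.2]
grip_width: 0.248
```

Run:
```python
from h import *
goto([.6085,-.1487,.119])
```

```text
t 12.65 pos [ 0.6093 -0.1476  0.1196] yaw(tool y) -97.34 rot [-3.1339e+00  2.0110e-01 -6.0000e-04] F [0.28 2.99 1.15] w 0.248
dp units [-0.023  0.04   0.02 ]
```

```bash
cat > rows.py <<'E'
import sys,numpy as np
p0=float(sys.argv[1]);
for p in map(float,sys.argv[2:]):
    a,b=np.radians([p0,p]); print(p,[round(1.5*(np.cos(b)-np.cos(a)),2),round(1.5*(np.sin(b)-np.sin(a)),2)])
E
cat > ft.py <<'E'
from h import *
import sys
C=np.array([.640,-.116])
s=ctrl.get_state(); r=R.from_rotvec(s["tool_rot"]); m=r.as_matrix()
d=m[:2,:2].T@(s["position"][:2]-C); ph=np.degrees(np.arctan2(d[1],d[0]))%360
f=m[:2,:2].T@s["ft_force"][:2]; er=d/np.linalg.norm(d); et=np.array([-er[1],er[0]])
print("t",round(s["time"],2),"phi",ph.round(1),"r",np.linalg.norm(d).round(4),"Frad",(f@er).round(1),"Ftan",(f@et).round(1),"Fz",s["ft_force"][2].round(1),"w",round(s["grip_width"],3),"pos",s["position"].round(4))
E
python3 rows.py 126 136 151 171 191 211
python3 - <<'E'
from h import *
w=np.load("w7.npz");W=(w["K"],w["E"]);c=np.array([.4915,-.096]);u=np.array([-.992,.125])
for n,p in [("tail nose",(361,383)),("jaw nose",(356,243))]:
    print(n,((bp("w",np.array([p])*.7,.055,W)[0][:2]-c)@u).round(4))
E
python3 ft.py
```

```text
136.0 [np.float64(-0.2), np.float64(-0.17)]
151.0 [np.float64(-0.43), np.float64(-0.49)]
171.0 [np.float64(-0.6), np.float64(-0.98)]
191.0 [np.float64(-0.59), np.float64(-1.5)]
211.0 [np.float64(-0.4), np.float64(-1.99)]
tail nose 0.0668
jaw nose -0.0598
t 12.65 phi 126.8 r 0.044 Frad -2.3 Ftan 1.9 Fz 1.2 w 0.248 pos [ 0.6093 -0.1476  0.1196]
```

Request:
{"method": "move_arm", "body": {"dp": [[-0.2,-0.17,0],[-0.43,-0.49,0],[-0.6,-0.98,0],[-0.59,-1.5,0],[-0.4,-1.99,0]], "turn": [0,0,0,0,0], "jaw": [-1,-1,-1,-1,-1]}}

```text
time: 13.15
position: [0.6019, -0.0925, 0.1195]
tool_rot: [3.128, -0.208, -0.009]
ft_force: [-7.1, -4.9, 5.5]
grip_width: 0.248
```

```bash
python3 ft.py; python3 rows.py 211 231 251 271 291 311;python3 rows.py 311 331 351 371 391 411;python3 rows.py 411 431 451 471 491 511
```

```text
t 13.15 phi 204.0 r 0.0448 Frad 3.5 Ftan -7.9 Fz 5.5 w 0.248 pos [ 0.6019 -0.0925  0.1195]
231.0 [np.float64(0.34), np.float64(-0.39)]
251.0 [np.float64(0.8), np.float64(-0.65)]
271.0 [np.float64(1.31), np.float64(-0.73)]
291.0 [np.float64(1.82), np.float64(-0.63)]
311.0 [np.float64(2.27), np.float64(-0.36)]
331.0 [np.float64(0.33), np.float64(0.4)]
351.0 [np.float64(0.5), np.float64(0.9)]
371.0 [np.float64(0.49), np.float64(1.42)]
391.0 [np.float64(0.3), np.float64(1.9)]
411.0 [np.float64(-0.04), np.float64(2.3)]
431.0 [np.float64(-0.46), np.float64(0.25)]
451.0 [np.float64(-0.97), np.float64(0.33)]
471.0 [np.float64(-1.48), np.float64(0.23)]
491.0 [np.float64(-1.93), np.float64(-0.03)]
511.0 [np.float64(-2.26), np.float64(-0.44)]
```

Free turning at about 8 N, as expected. Continuing.

Request:
{"method": "move_arm", "body": {"dp": [[0.34,-0.39,0],[0.8,-0.65,0],[1.31,-0.73,0],[1.82,-0.63,0],[2.27,-0.36,0]], "turn": [0,0,0,0,0], "jaw": [-1,-1,-1,-1,-1]}}

```text
time: 13.65
position: [0.6722, -0.083, 0.1195]
tool_rot: [-3.133, 0.198, 0.008]
ft_force: [-7.4, 2.8, 6.2]
grip_width: 0.247
```

```bash
python3 ft.py
```

```text
t 13.65 phi 307.1 r 0.0462 Frad -3.2 Ftan -7.2 Fz 6.2 w 0.247 pos [ 0.6722 -0.083   0.1195]
```

Request:
{"method": "move_arm", "body": {"dp": [[0.33,0.4,0],[0.5,0.9,0],[0.49,1.42,0],[0.3,1.9,0],[-0.04,2.3,0]], "turn": [0,0,0,0,0], "jaw": [-1,-1,-1,-1,-1]}}

```text
time: 14.15
position: [0.6663, -0.1523, 0.1197]
tool_rot: [-3.132, 0.2, -0.009]
ft_force: [5.9, 5.6, -1.5]
grip_width: 0.246
```

```bash
python3 ft.py
```

```text
t 14.15 phi 46.8 r 0.0449 Frad -1.1 Ftan -8.0 Fz -1.5 w 0.246 pos [ 0.6663 -0.1523  0.1197]
```

Request:
{"method": "move_arm", "body": {"dp": [[-0.46,0.25,0],[-0.97,0.33,0],[-1.48,0.23,0],[-1.93,-0.03,0],[-2.26,-0.44,0]], "turn": [0,0,0,0,0], "jaw": [-1,-1,-1,-1,-1]}}

```text
time: 14.65
position: [0.6003, -0.1353, 0.1198]
tool_rot: [3.132, -0.206, 0.011]
ft_force: [10.0, -3.6, -6.0]
grip_width: 0.243
```

```bash
python3 ft.py;python3 rows.py 511 526 541 556 571 586; python3 rows.py 586 596 606 616 626 636; python3 rows.py 636 646 656 666 676 686
```

```text
t 14.65 phi 146.5 r 0.0442 Frad -7.4 Ftan -7.7 Fz -6.0 w 0.243 pos [ 0.6003 -0.1353  0.1198]
526.0 [np.float64(-0.14), np.float64(-0.36)]
541.0 [np.float64(-0.19), np.float64(-0.75)]
556.0 [np.float64(-0.13), np.float64(-1.14)]
571.0 [np.float64(0.03), np.float64(-1.5)]
586.0 [np.float64(0.27), np.float64(-1.81)]
596.0 [np.float64(0.2), np.float64(-0.16)]
606.0 [np.float64(0.43), np.float64(-0.29)]
616.0 [np.float64(0.68), np.float64(-0.38)]
626.0 [np.float64(0.94), np.float64(-0.42)]
636.0 [np.float64(1.2), np.float64(-0.41)]
646.0 [np.float64(0.26), np.float64(0.05)]
656.0 [np.float64(0.5), np.float64(0.14)]
666.0 [np.float64(0.72), np.float64(0.28)]
676.0 [np.float64(0.92), np.float64(0.45)]
686.0 [np.float64(1.09), np.float64(0.65)]
```

Request:
{"method": "move_arm", "body": {"dp": [[-0.14,-0.36,0],[-0.19,-0.75,0],[-0.13,-1.14,0],[0.03,-1.5,0],[0.27,-1.81,0]], "turn": [0,0,0,0,0], "jaw": [-1,-1,-1,-1,-1]}}

```text
time: 15.15
position: [0.61, -0.0824, 0.1195]
tool_rot: [3.13, -0.206, -0.011]
ft_force: [-8.8, -2.0, 7.1]
grip_width: 0.247
```

```bash
python3 ft.py
```

```text
t 15.15 phi 220.7 r 0.0451 Frad 4.4 Ftan -7.9 Fz 7.1 w 0.247 pos [ 0.61   -0.0824  0.1195]
```

Request:
{"method": "move_arm", "body": {"dp": [[0.2,-0.16,0],[0.43,-0.29,0],[0.68,-0.38,0],[0.94,-0.42,0],[1.2,-0.41,0]], "turn": [0,0,0,0,0], "jaw": [-1,-1,-1,-1,-1]}}

```text
time: 15.65
position: [0.6482, -0.0709, 0.1195]
tool_rot: [-3.135, 0.201, 0.009]
ft_force: [-6.5, 3.2, 6.2]
grip_width: 0.243
```

```bash
python3 ft.py
```

```text
t 15.65 phi 273.0 r 0.0458 Frad 2.0 Ftan -7.0 Fz 6.2 w 0.243 pos [ 0.6482 -0.0709  0.1195]
```

Request:
{"method": "move_arm", "body": {"dp": [[0.26,0.05,0],[0.5,0.14,0],[0.72,0.28,0],[0.92,0.45,0],[1.09,0.65,0]], "turn": [0,0,0,0,0], "jaw": [-1,-1,-1,-1,-1]}}

```text
time: 16.15
position: [0.6793, -0.0921, 0.1196]
tool_rot: [-3.132, 0.198, 0.005]
ft_force: [-3.8, 7.1, 4.5]
grip_width: 0.246
```

```bash
python3 ft.py;python3 rows.py 686 694 702 710 718 726; python3 rows.py 726 732 738 744 750 756; python3 rows.py 756 762 768 774 780 786; python3 rows.py 786 792 798 804 810 816
```

```text
t 16.15 phi 321.4 r 0.046 Frad 0.4 Ftan -8.0 Fz 4.5 w 0.246 pos [ 0.6793 -0.0921  0.1196]
694.0 [np.float64(0.1), np.float64(0.18)]
702.0 [np.float64(0.18), np.float64(0.38)]
710.0 [np.float64(0.23), np.float64(0.58)]
718.0 [np.float64(0.26), np.float64(0.79)]
726.0 [np.float64(0.25), np.float64(1.0)]
732.0 [np.float64(-0.02), np.float64(0.16)]
738.0 [np.float64(-0.07), np.float64(0.31)]
744.0 [np.float64(-0.12), np.float64(0.45)]
750.0 [np.float64(-0.19), np.float64(0.59)]
756.0 [np.float64(-0.28), np.float64(0.72)]
762.0 [np.float64(-0.1), np.float64(0.12)]
768.0 [np.float64(-0.21), np.float64(0.23)]
774.0 [np.float64(-0.33), np.float64(0.33)]
780.0 [np.float64(-0.46), np.float64(0.42)]
786.0 [np.float64(-0.6), np.float64(0.49)]
792.0 [np.float64(-0.15), np.float64(0.06)]
798.0 [np.float64(-0.3), np.float64(0.1)]
804.0 [np.float64(-0.45), np.float64(0.12)]
810.0 [np.float64(-0.61), np.float64(0.13)]
816.0 [np.float64(-0.77), np.float64(0.12)]
```

Request:
{"method": "move_arm", "body": {"dp": [[0.1,0.18,0],[0.18,0.38,0],[0.23,0.58,0],[0.26,0.79,0],[0.25,1.0,0]], "turn": [0,0,0,0,0], "jaw": [-1,-1,-1,-1,-1]}}

```text
time: 16.65
position: [0.6851, -0.122, 0.1197]
tool_rot: [-3.13, 0.197, -0.003]
ft_force: [3.0, 6.6, -0.8]
grip_width: 0.245
```

```bash
python3 ft.py
```

```text
t 16.65 phi 0.4 r 0.0455 Frad 2.1 Ftan -6.9 Fz -0.8 w 0.245 pos [ 0.6851 -0.122   0.1197]
```

Request:
{"method": "move_arm", "body": {"dp": [[-0.02,0.16,0],[-0.07,0.31,0],[-0.12,0.45,0],[-0.19,0.59,0],[-0.28,0.72,0]], "turn": [0,0,0,0,0], "jaw": [-1,-1,-1,-1,-1]}}

```text
time: 17.15
position: [0.6752, -0.1441, 0.1198]
tool_rot: [-3.132, 0.199, -0.008]
ft_force: [6.1, 3.8, -2.0]
grip_width: 0.241
```

```bash
python3 ft.py
```

```text
t 17.15 phi 31.4 r 0.045 Frad 2.4 Ftan -6.8 Fz -2.0 w 0.241 pos [ 0.6752 -0.1441  0.1198]
```

Still free at 751°.

Request:
{"method": "move_arm", "body": {"dp": [[-0.1,0.12,0],[-0.21,0.23,0],[-0.33,0.33,0],[-0.46,0.42,0],[-0.6,0.49,0]], "turn": [0,0,0,0,0], "jaw": [-1,-1,-1,-1,-1]}}

```text
time: 17.65
position: [0.6554, -0.1578, 0.1197]
tool_rot: [-3.133, 0.201, -0.009]
ft_force: [5.4, 2.4, -2.5]
grip_width: 0.242
```

```bash
python3 ft.py
```

```text
t 17.65 phi 62.4 r 0.0446 Frad -0.4 Ftan -5.9 Fz -2.5 w 0.242 pos [ 0.6554 -0.1578  0.1197]
```

Request:
{"method": "move_arm", "body": {"dp": [[-0.15,0.06,0],[-0.3,0.1,0],[-0.45,0.12,0],[-0.61,0.13,0],[-0.77,0.12,0]], "turn": [0,0,0,0,0], "jaw": [-1,-1,-1,-1,-1]}}

```text
time: 18.15
position: [0.6321, -0.1595, 0.1197]
tool_rot: [-3.135, 0.202, -0.01]
ft_force: [7.5, 1.0, -3.2]
grip_width: 0.242
```

```bash
python3 ft.py; python3 rows.py 816 822 828 834 840 846; python3 rows.py 846 852 858 864 870 876; python3 rows.py 876 882 888 894 900 906; python3 rows.py 906 912 918 924 930 936
```

```text
t 18.15 phi 92.9 r 0.0442 Frad -2.3 Ftan -7.2 Fz -3.2 w 0.242 pos [ 0.6321 -0.1595  0.1197]
822.0 [np.float64(-0.16), np.float64(-0.02)]
828.0 [np.float64(-0.31), np.float64(-0.07)]
834.0 [np.float64(-0.45), np.float64(-0.12)]
840.0 [np.float64(-0.59), np.float64(-0.19)]
846.0 [np.float64(-0.72), np.float64(-0.28)]
852.0 [np.float64(-0.12), np.float64(-0.1)]
858.0 [np.float64(-0.23), np.float64(-0.21)]
864.0 [np.float64(-0.33), np.float64(-0.33)]
870.0 [np.float64(-0.42), np.float64(-0.46)]
876.0 [np.float64(-0.49), np.float64(-0.6)]
882.0 [np.float64(-0.06), np.float64(-0.15)]
888.0 [np.float64(-0.1), np.float64(-0.3)]
894.0 [np.float64(-0.12), np.float64(-0.45)]
900.0 [np.float64(-0.13), np.float64(-0.61)]
906.0 [np.float64(-0.12), np.float64(-0.77)]
912.0 [np.float64(0.02), np.float64(-0.16)]
918.0 [np.float64(0.07), np.float64(-0.31)]
924.0 [np.float64(0.12), np.float64(-0.45)]
930.0 [np.float64(0.19), np.float64(-0.59)]
936.0 [np.float64(0.28), np.float64(-0.72)]
```

Request:
{"method": "move_arm", "body": {"dp": [[-0.16,-0.02,0],[-0.31,-0.07,0],[-0.45,-0.12,0],[-0.59,-0.19,0],[-0.72,-0.28,0]], "turn": [0,0,0,0,0], "jaw": [-1,-1,-1,-1,-1]}}

```text
time: 18.65
position: [0.6119, -0.1499, 0.1197]
tool_rot: [3.133, -0.203, 0.01]
ft_force: [7.0, -1.6, -4.2]
grip_width: 0.244
```

```bash
python3 ft.py
```

```text
t 18.65 phi 122.3 r 0.0441 Frad -3.2 Ftan -6.4 Fz -4.2 w 0.244 pos [ 0.6119 -0.1499  0.1197]
```

Request:
{"method": "move_arm", "body": {"dp": [[-0.12,-0.1,0],[-0.23,-0.21,0],[-0.33,-0.33,0],[-0.42,-0.46,0],[-0.49,-0.6,0]], "turn": [0,0,0,0,0], "jaw": [-1,-1,-1,-1,-1]}}

```text
time: 19.15
position: [0.5991, -0.1324, 0.1197]
tool_rot: [3.13, -0.206, 0.009]
ft_force: [5.4, -5.2, -3.3]
grip_width: 0.248
```

```bash
python3 ft.py
python3 - <<'E'
from bench import ctrl; import cv2
cv2.imwrite("pics/top9.png",ctrl.get_image("top")[...,::-1])
E
```

```text
t 19.15 phi 150.6 r 0.0441 Frad -3.1 Ftan -6.8 Fz -3.3 w 0.248 pos [ 0.5991 -0.1324  0.1197]
```

Request:
{"method": "move_arm", "body": {"dp": [[-0.06,-0.15,0],[-0.1,-0.3,0],[-0.12,-0.45,0],[-0.13,-0.61,0],[-0.12,-0.77,0]], "turn": [0,0,0,0,0], "jaw": [-1,-1,-1,-1,-1]}}

```text
time: 19.7
position: [0.5958, -0.1124, 0.1196]
tool_rot: [3.126, -0.209, -0.0]
ft_force: [-1.9, -9.1, 2.6]
grip_width: 0.246
```

```bash
python3 ft.py
```

```text
t 19.7 phi 177.0 r 0.0444 Frad 1.1 Ftan -9.2 Fz 2.6 w 0.246 pos [ 0.5958 -0.1124  0.1196]
```

```bash
python3 rows.py 906 910 914 918 922 926; python3 rows.py 926 930 934 938 942 946
```

```text
910.0 [np.float64(0.01), np.float64(-0.1)]
914.0 [np.float64(0.04), np.float64(-0.21)]
918.0 [np.float64(0.07), np.float64(-0.31)]
922.0 [np.float64(0.1), np.float64(-0.41)]
926.0 [np.float64(0.14), np.float64(-0.5)]
930.0 [np.float64(0.05), np.float64(-0.09)]
934.0 [np.float64(0.1), np.float64(-0.18)]
938.0 [np.float64(0.17), np.float64(-0.27)]
942.0 [np.float64(0.23), np.float64(-0.35)]
946.0 [np.float64(0.31), np.float64(-0.42)]
```

Request:
{"method": "move_arm", "body": {"dp": [[0.01,-0.1,0],[0.03,-0.21,0],[0.07,-0.31,0],[0.1,-0.41,0],[0.15,-0.5,0]], "turn": [0,0,0,0,0], "jaw": [-1,-1,-1,-1,-1]}}

```text
time: 20.2
position: [0.5993, -0.0978, 0.1195]
tool_rot: [3.125, -0.209, -0.011]
ft_force: [-11.0, -7.6, 9.3]
grip_width: 0.246
```

```bash
python3 ft.py
```

```text
t 20.2 phi 196.4 r 0.0445 Frad 6.9 Ftan -11.4 Fz 9.3 w 0.246 pos [ 0.5993 -0.0978  0.1195]
```

Request:
{"method": "move_arm", "body": {"dp": [[0.05,-0.09,0],[0.1,-0.18,0],[0.17,-0.27,0],[0.23,-0.35,0],[0.23,-0.35,0]], "turn": [0,0,0,0,0], "jaw": [-1,-1,-1,-1,-1]}}

```text
time: 20.7
position: [0.6067, -0.0859, 0.1195]
tool_rot: [3.128, -0.207, -0.015]
ft_force: [-12.9, -4.2, 11.2]
grip_width: 0.239
```

```bash
python3 ft.py; python3 rows.py 942 946 950 954 958
```

```text
t 20.7 phi 214.5 r 0.0449 Frad 6.8 Ftan -11.7 Fz 11.2 w 0.239 pos [ 0.6067 -0.0859  0.1195]
946.0 [np.float64(0.07), np.float64(-0.08)]
950.0 [np.float64(0.15), np.float64(-0.15)]
954.0 [np.float64(0.23), np.float64(-0.21)]
958.0 [np.float64(0.32), np.float64(-0.27)]
```

Request:
{"method": "move_arm", "body": {"dp": [[0,0,0],[-0.05,0.06,0],[-0.1,0.13,0],[-0.1,0.13,0],[-0.1,0.13,0]], "turn": [0,0,0,0,0], "jaw": [-1,-1,-1,-1,-1]}}

```text
time: 21.2
position: [0.6065, -0.0861, 0.1195]
tool_rot: [3.133, -0.203, -0.004]
ft_force: [-5.6, -1.1, 5.8]
grip_width: 0.245
```

```bash
python3 ft.py
```

```text
t 21.2 phi 214.3 r 0.0449 Frad 3.5 Ftan -4.5 Fz 5.8 w 0.245 pos [ 0.6065 -0.0861  0.1195]
```

Crank stays put. Release and retreat upward.

Request:
{"method": "move_arm", "body": {"dp": [[0,0,0],[0,0,0],[0,0,0],[0,0,-0.3],[0,0,-1.0]], "turn": [0,0,0,0,0], "jaw": [0,0,0,0,0]}}

```text
time: 21.7
position: [0.6065, -0.0851, 0.1482]
tool_rot: [-3.134, 0.202, 0.005]
ft_force: [0.1, 0.0, 0.6]
grip_width: 0.492
```

Request:
{"method": "move_arm", "body": {"dp": [[0,0,-1.2],[-0.8,0,-2.4],[-1.8,0,-3.4],[-2.8,0,-3.4],[-2.8,0,-3.4]], "turn": [0,0,0,0,0], "jaw": [0,0,0,0,0]}}

```text
time: 22.2
position: [0.5226, -0.0737, 0.2533]
tool_rot: [3.132, -0.202, 0.002]
ft_force: [0.1, -0.6, -0.4]
grip_width: 0.501
```

Request:
{"method": "move_arm", "body": {"dp": [[0,0,0],[0,0,0],[0,0,0],[0,0,0],[0,0,0]], "turn": [0,0,0,0,0], "jaw": [0,0,0,0,0]}}

```text
time: 22.7
position: [0.5246, -0.0742, 0.2509]
tool_rot: [-3.134, 0.202, 0.001]
ft_force: [-0.1, -0.8, -0.0]
grip_width: 0.497
```

Run:
```python
from h import *
K,E=cam("wrist");im=ctrl.get_image("wrist");goto([.5,-.1,.25]);cv2.imwrite("pics/w10.png",im[...,::-1])
cv2.imwrite("pics/w10c.png",cv2.resize(im[0:300,130:430,::-1],(600,600),interpolation=cv2.INTER_CUBIC))
np.savez("w10.npz",K=K,E=E)
```

```text
t 22.75 pos [ 0.5246 -0.0743  0.251 ] yaw(tool y) -97.38 rot [-3.1344e+00  2.0220e-01  9.0000e-04] F [ 0.46 -0.32 -0.22] w 0.501
dp units [-0.701  0.956  0.033]
```

View pics/w10c.png

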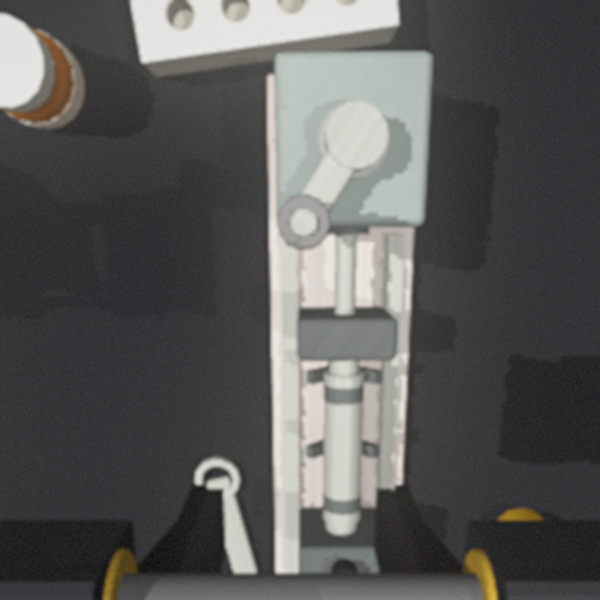

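Run:
```python
from h import *
w=np.load("w10.npz");W=(w["K"],w["E"])
G=bp("w",[(130+303/2,222/2)],.155,W)[0]
d=R.from_rotvec(ctrl.get_state()["tool_rot"]).as_matrix()[:2,:2].T@(G[:2]-[.640,-.116]); print(G.round(4),np.degrees(np.arctan2(d[1],d[0]))%360+720,np.linalg.norm(d))
ctrl.close_job()
```

```text
[ 0.6062 -0.0857  0.155 ] 934.4984153031276 0.04541183704603465
the job is handed in; nothing more can be done
```

The longest cartridge is in the clamp's cradle and clamped against the tail stop. I let the crank go and handed the job in at about 22.8 s of the 64 s. No verdict was reported.

- **Placing:** I moved the cartridge from the rack's middle slot into the cradle. The picture after release shows it lying along the clamp's axis, about 1 mm off sideways by my measurement.
- **Winding:** I turned the crank clockwise from about 126° to 934° without letting go of the grip. Free turning took about 7–8 N at the grip. The force began to rise between 870° and 897° and was about 11.7 N when I stopped.
- **Clamping force:** This is an estimate, because it can't be measured directly. The crank angle past the nip suggests roughly 100–130 N. The last grip-force reading, taken with the crank already stopped, suggests a lower figure of about 75 N. Both are above 60 N and well below 250 N.
- **Last checks:** After letting go, the picture shows the cartridge between the jaw's nose and the tail stop, and the crank still at 934.5°. The wrist force is near zero and the arm is clear. The jar and wrench show in that last picture and look unmoved. I did not measure the other cartridges or bystanders again at the end.

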